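Log out and open the controlled-drug box's dial padlock

ROBOT

A 6-joint arm with a two-finger parallel gripper is mounted at the origin on the work surface. World frame = base frame: x ahead of the robot, y to its left, z up, the work surface at z = 0. Lengths are in m, angles in rad, forces in N, time in s.
With the tool pointing down it reaches from about 0.25 to 0.725 m from the base axis. Payload 4 kg.
Tool frame: the origin (TCP) lies between the finger pads; the fingertips stand 8 mm ahead of it and the grasp point (between the pads) lies 11 mm behind it (bot.tip_reach is the distance from the TCP to the fingertips, in m); z points along the fingers, y is the line along which they close (so a half turn about z gives the same grasp; the last joint's range is limited). The gripper opens to 85 mm and grips with 20 to 120 N. Pads are 22 mm wide; open, the fingers measure 114 mm over their backs; the gripper's body (76 mm by 85 mm) begins 54 mm behind the grasp point. The pads swing forward as they close: fully open they stand 13 mm farther back than shut.
Start: joints at [-1.166, 0.241, 0.005, 1.335, 0, 1.571], TCP at [0.197, -0.46, 0.239] pointing down, gripper open.
Joint ranges: [-2.72, 2.72], [-1.05, 1.87], [-1.09, 1.28], [-1.99, 2.15], [-1.42, 1.44], [-3.14, 3.14]. Speed limits (rad/s): [2.79, 2.79, 3.14, 3.14, 3.14, 3.14].

INTERFACE

Orientations are given as a unit quaternion [x, y, z, w].
In Python, from workcell import bot gives the robot as it stands.
- The arm moves only by the tool move_arm, never from a script. Its argument "deltas" is a list of rows, each a list of 7 numbers: the opening, from 0 (shut) to 1 (fully open), then the shift along the tool's x, y, z in mm, then the turn, a rotation vector about the tool's x, y, z in degrees. In form: [[gripper, tx, ty, tz, ax, ay, az], ...]. A call has 1 to 10 rows; each row shifts and turns the commanded pose from where the row before left it, along the tool's axes as they then stand; what a row does not reach is not made up. A row lasts 1/12 s, in which the tool goes at most 41.7 mm and 7.16 degrees, less where a joint would pass 70% of its speed; a pose out of reach is approached as far as the arm can. A call is refused whole if a number of a shift passes 41.7 or a number of a turn 7.16, either way. A call with a gripper value outside its range is refused whole. The fingers move at their own pace and stop on an object; the grip force is fixed at half the most. Time passes only in rows, so rows that do not move let the fingers close. It gives the time, the measured TCP pose, the force, the opening and the grip force at its end, in the units of the state.
- bot.get_obs(): the state, without advancing time (a new reading comes with each control period).
- bot.camera(name): name is "scene" or "top"; returns the picture (400x640x3 uint8, blue, green, red); there is no depth.
- bot.calibration(name): a dict with "K" (3x3 intrinsics, pixels), "position" and "orientation" of the camera in the world. Camera axes: x right, y down, z forward; pixel columns grow to the right and rows downward; lengths in m; the calibration is good to about 2 mm. A picture is of the moment at which its call begins. calibration takes no time and is no camera call.
- bot.job_done(): hands the job in; it is judged then, once.
Trained networks look in the newest picture that a camera, given by its name, has taken for a name from the list of things; names that differ only in an ending like _2 or _b are one class to them, and where a whole thing is asked for, a point or a joint stands for the part that bears it (a point fixed in the world has none). Each returns a list of dicts, best first, with "conf" (0 to 1); they miss things now and then, are a little off and sometimes report something else, mostly with a low value. They report only what shows in the picture. A call takes as long as a camera call. They do not tell look-alikes from the thing itself.
- bot.outline_of(query, camera): "pixels" (400x640 bool, what is visible of it) and "rect" ([left, top, width, height] in pixels, round what is visible of it).
The state is a dict: "clock": time; "joint_pos": joint angles; "joint_vel": joint speeds; "tau": joint torques, N m; "eef_pos": TCP position; "tool_rot": TCP orientation; "ft_force": force on the tool from outside, world axes, zero at the start; "ft_torque": the same for the moment, N m; "grip_width": finger opening in m; "grasp_force": force on a finger pad.
Only numpy, scipy, OpenCV 4.12 (cv2) and the standard library are available. Lean on these libraries where they do the work, as an engineer would, in place of code of your own. Each camera call takes 0.05 s, during which the arm holds its last target. There are 200 camera calls.

TASK

The controlled-drug box is being opened for a witness: first log it with the bar-code scanner clamped on the bench by squeezing its trigger all the way and letting it spring back, then turn the padlock's dial until its notch clicks in and pull the shackle fully open. Lift the open lock off the hasp and hold it up still, about 10 cm above its place on the box, leaving everything else on the bench where it is. The program finishes while the gripper is holding the open lock up: do not put it down or let go.

Things in the scene. Friction and masses are not known exactly. Their poses are not given: they have to be found in the camera images.
- scanner: Black and grey scanner gun clamped on its side in a fixed stand, 140 x 250 mm, 122 high. Origin: on the bench, under the grip's centre line; +x from grip to head, +y where the nose points, z up. Level pistol grip: x -125 to -20 mm, y -17 to 17, z 75 to 105; head: x -20 to 35, y -43 to 75, z 60 to 122; base 12 high; register card at y = 135, 115 high. Free space in front of and behind the grip
- trigger (a joint): The scanner's sprung trigger, hinged about a vertical axis at the head end of the grip; 0 = released, grows as it is squeezed towards the grip, 0.22 rad = fully in (stop). 3 N at first, 8 N fully in, at the press point. It springs back by itself
- trigger_pad (a point): Press point on the grey trigger's front face (40 x 18 mm high), 30 mm from its hinge; when released at scanner x = -52, y = 29, z = 90 mm. It moves about 6.5 mm with the trigger
- grip_back (a point): Point on the rigid back of the grip opposite the trigger's press point (scanner x = -52, y = -17, z = 90 mm): the trigger is squeezed between here and trigger_pad, 46 mm apart when released
- drugbox: Grey steel controlled-drug box, fixed, 180 (own x) x 240 (own y) mm, roof 110 mm high; origin at the centre of its underside, white drop front to own -x. On the roof: a 3 mm hasp plate (top at 113 mm) with a hinged strap, a staple, and a low three-sided steel guard (3 mm walls, top at 127 mm) in which the padlock lies
- staple (a point): The hasp's upright staple: arch of 5 mm steel rod, top 136 mm above the bench, round the padlock's short shackle leg, 6 mm in front of the lock body's face. This point is the centre of its opening (10 mm wide, 18 mm high). It keeps the lock body from moving towards the bow by more than 3.5 mm
- lock: Loose steel dial padlock, about 0.4 kg, lying flat, dial up; body 56 x 56 x 24 mm. Origin: centre of the body's underside, 113 mm above the bench at the start. +x points out of the body towards the shackle's bow (the box's +y at the start), z out of the dial face. The guard keeps the body from turning (1.5 mm play); the lock comes off straight up once the shackle is fully open
- dial (a joint): The padlock's dial, rad, grows clockwise from above. Starts between -2.2 and -0.7; the notch is at 0 (within 0.13), where the dial's white line points at the dark index mark on the shackle side. Friction 0.03 N m. At the notch the sprung shackle jumps out 4 mm with a click and the dial is caught: forcing it strains the lock. Turn at 1 rad/s or slower; it stays where it is let go
- dial_grip (a point): On the dial's axis, mid-height of its fluted black knob: 24 mm diameter, 14 mm high, standing on the 44 mm dial disc. This point is 34 mm above the lock's underside, the knob's foot 27 mm, its top 41 mm. Nothing near it stands higher than the knob
- shackle (a joint): How far the shackle is out of the lock body, m: 0 to 0.002 locked, about 0.005 after the click, 0.020 fully open (stop). It slides along lock +x, needs 2 N, up to 4 N at the end, and stays where it is put; from 0.015 on the short leg is clear of the staple
- shackle_grip (a point): Midway between the two parallel shackle legs, 12 mm above the lock's underside, 28 mm outside the body's face when locked; moves with the shackle. Legs: 7 mm rod, 41 mm over the outsides (across lock y), straight for 10 mm to either side of this point along x; the bow is 18 mm further out. Strap and plate lie 8 mm under the rods; the space beside both legs is free
- vial: Amber pill vial, 34 mm diameter, 72 mm high, loose, to be left alone; origin at the centre of its foot
- cup: Clear specimen cup with white lid, 52 mm diameter, 62 mm high, loose, to be left alone; origin at the centre of its foot
- stain: Amber reagent bottle, 52 mm diameter, 120 mm high, loose, to be left alone; origin at the centre of its foot
- slidebox: Flat grey and white slide box 85 x 170 x 37 mm, loose, to be left alone; origin at the centre of its underside
- phone: Black phone lying flat, 75 x 150 x 9 mm, loose, to be left alone; origin at the centre of its underside
- stapler: Black stapler, 130 x 30 x 38 mm, loose, to be left alone; origin at the centre of its underside
- gallipot: Small steel bowl, 80 mm diameter, 45 mm high, loose, to be left alone; origin at the centre of its foot
Mind the look-alikes: they are no part of the job. Leave any purple or red look-alike of the lock alone.

How it is judged:
By the outcome, as a careful person would: the job done as asked, in the order asked, and still so for the second after the job is handed in, while the arm keeps its last pose, push and grip.
It also fails if it takes over 64 s, if anything falls off the work surface, if the arm or the gripper's body presses on something with over 40 N, if the wrist force passes 120 N, or if a joint passes its speed limit or range.

## Working session

There is one attempt and no reset: what is moved stays moved. The work goes in short steps, Python scripts to look and compute and a tool call to move; the robot and the scene stay as the last step left them, time stands still between calls to the robot, and variables do not carry over. Pictures are saved under pics/ and viewed, at most 10 in all, crops included, and the job is handed in when it is done.

Besides the shell and the picture viewer there is one more tool, called after "Call:" in YAML: its name, and indented under it one key for each argument. move_arm: Moves the arm, as the interface text tells. Its arguments: {"type":"object","properties":{"deltas":{"type":"array","items":{"type":"array","items":{"type":"number"}}}},"required":["deltas"]}

```bash
mkdir -p pics; ls
python3 - <<'E'
from workcell import bot
import cv2,numpy as np
for c in("scene","top"):
    im=bot.camera(c);cv2.imwrite(f"pics/{c}0.png",im)
    k=bot.calibration(c);print(c,np.round(k["K"],1).tolist(),k["position"],k["orientation"])
    for q in("scanner","trigger","drugbox","lock","dial","shackle","staple"):
        try:
            for d in bot.outline_of(q,c)[:4]:
                m=d["pixels"];ys,xs=np.nonzero(m);print(q,round(d["conf"],2),d["rect"],xs.mean().round(1),ys.mean().round(1))
        except Exception as e: print(q,e)
print(bot.get_obs())
E
```

```text
pics
scene [[489.0, 0.0, 316.6], [0.0, 489.0, 204.4], [0.0, 0.0, 1.0]] [1.06315168 0.85389574 0.96493003] [ 0.22157192  0.87180618 -0.42159509 -0.11453146]
scanner 0.96 [313.9, 270.9, 103.3, 118.4] 366.3 329.8
trigger 0.52 [372.0, 297.6, 20.0, 9.7] 381.9 300.6
drugbox 0.67 [229.2, 159.0, 85.2, 82.2] 271.1 201.1
lock 0.83 [254.1, 161.1, 23.1, 25.8] 265.3 173.7
lock 0.63 [337.7, 152.8, 20.6, 19.1] 347.7 160.9
lock 0.57 [210.9, 174.7, 16.7, 11.3] 225.5 177.6
lock 0.53 [310.0, 185.2, 32.2, 14.5] 324.7 191.4
dial 0.68 [317.5, 183.5, 11.1, 10.6] 323.6 187.8
dial 0.53 [258.7, 163.3, 12.2, 8.9] 263.4 167.5
dial 0.47 [339.9, 152.0, 12.1, 9.2] 347.0 155.2
shackle 0.56 [261.1, 179.0, 15.5, 6.3] 267.3 182.6
shackle 0.46 [346.1, 169.1, 11.1, 0.2] 350.5 169.0
shackle 0.41 [212.5, 172.8, 15.1, 8.7] 218.0 178.8
staple 0.79 [228.3, 162.6, 83.0, 78.2] 270.9 201.4
top [[423.2, 0.0, 316.8], [0.0, 423.2, 199.7], [0.0, 0.0, 1.0]] [ 0.30370701 -0.0540649   1.28057877] [ 0.71555197 -0.69234614  0.07381817 -0.0565073 ]
scanner 0.96 [155.8, 150.3, 85.4, 62.8] 199.4 176.4
scanner 0.63 [391.9, 166.8, 11.7, 13.8
[... 822 characters left out ...]
'clock': 0.8, 'joint_pos': array([-1.16600483e+00,  2.40575829e-01,  5.00121479e-03,  1.33522851e+00,
        1.23697402e-05,  1.57077237e+00]), 'joint_vel': array([-0.00117957, -0.00087351, -0.00022651,  0.00075306,  0.00068101,
       -0.00098904]), 'tau': array([-1.30235372e-05, -3.72152281e+01,  2.52677661e+01,  9.00840678e-04,
        5.34436060e-05,  4.07138472e-06]), 'eef_pos': array([ 0.19691251, -0.45958053,  0.23931901]), 'tool_rot': array([ 9.79585396e-01,  2.01028483e-01,  5.37549412e-06, -4.57246627e-06]), 'ft_force': array([ 0.42954141, -0.75557879,  0.09526692]), 'ft_torque': array([ 0.02760208,  0.02522336, -0.0215585 ]), 'grasp_force': 0.0, 'grip_width': 0.08528414893796403}
```

Run:
```python
import cv2
im=cv2.imread("pics/top0.png");
a=cv2.resize(im[120:340,130:490],(800,489),interpolation=cv2.INTER_CUBIC);cv2.imwrite("pics/t1.png",a)
cv2.imwrite("pics/t2.png",cv2.resize(im[130:220,325:445],(800,600),interpolation=cv2.INTER_CUBIC))
```

```text
(no output)
```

View pics/t1.png

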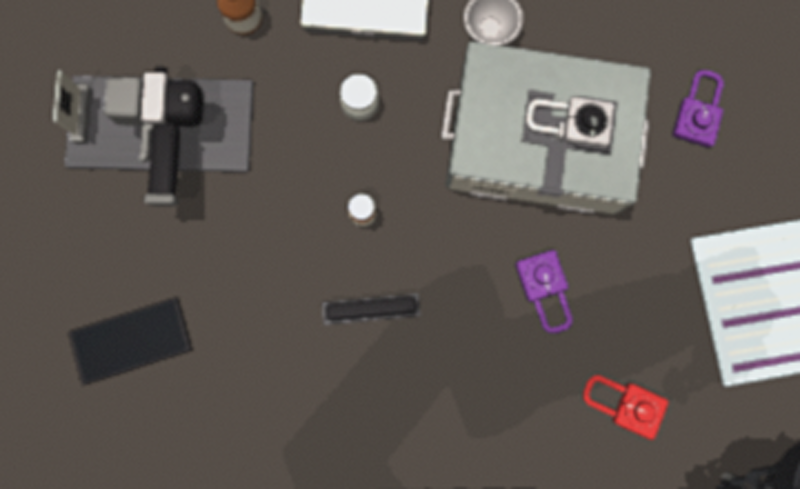

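View pics/t2.png

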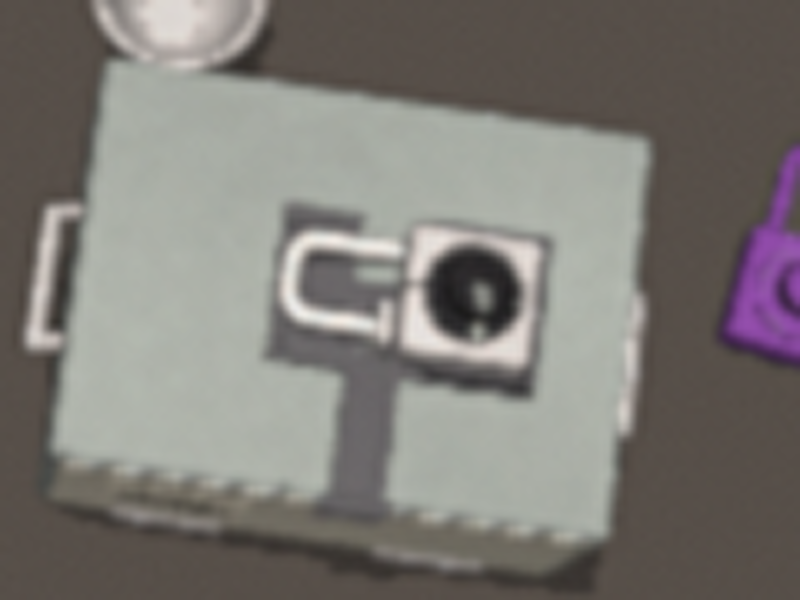

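View pics/scene0.png

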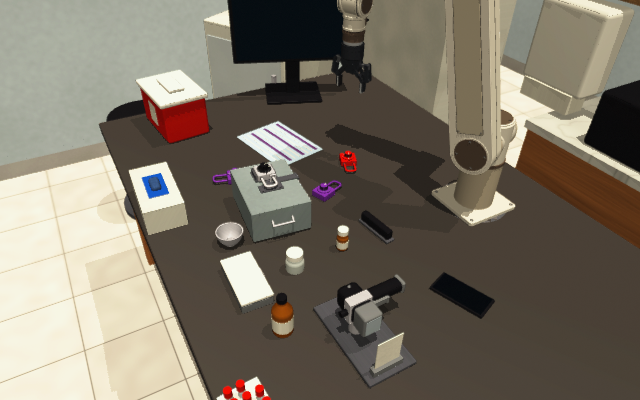

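The lock I want is the steel one lying on the box roof, at top pixel (390,173), with its black dial at (396,174). It could be taken for the purple lock at (444,171), the purple lock at (374,247) or the red lock at (414,303). The close crop shows it is steel, in the guard, with its bow pointing image-left. The dial's white line points image-down, about a quarter turn before the index mark.

Run:
```python
import cv2,numpy as np
t=cv2.imread("pics/top0.png");s=cv2.imread("pics/scene0.png")
a=cv2.resize(t[145:220,150:250],(800,600),interpolation=cv2.INTER_CUBIC)
b=cv2.resize(s[262:397,306:426],(533,600),interpolation=cv2.INTER_CUBIC)
cv2.imwrite("pics/sc.png",np.vstack([cv2.resize(np.hstack([a]),(800,600))]))
cv2.imwrite("pics/sc2.png",b)
```

```text
(no output)
```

View pics/sc.png

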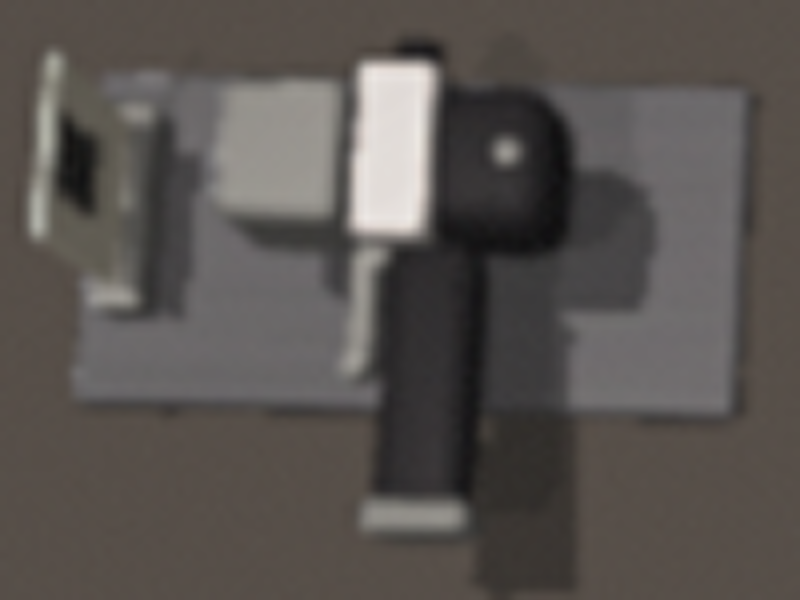

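View pics/sc2.png

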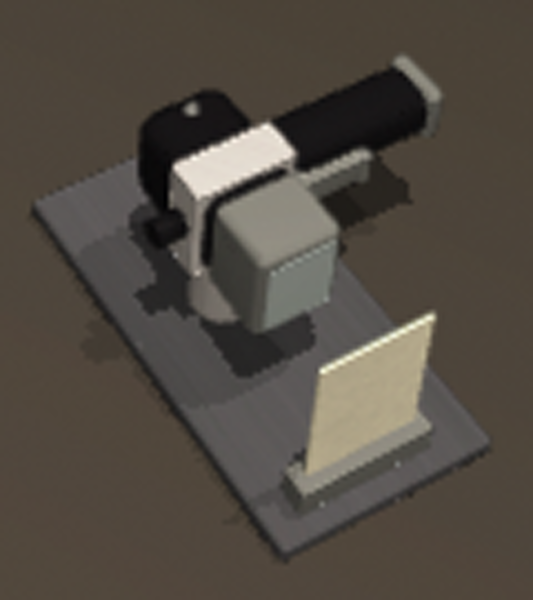

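```bash
cat > h.py <<'E'
from workcell import bot
import numpy as np
from scipy.spatial.transform import Rotation as R
def ray(c,u,v,z):
    k=bot.calibration(c);d=R.from_quat(k["orientation"]).apply(np.linalg.inv(k["K"])@[u,v,1]);p=np.array(k["position"])
    return p+d*(z-p[2])/d[2]
def proj(c,P):
    k=bot.calibration(c);q=k["K"]@R.from_quat(k["orientation"]).inv().apply(np.array(P)-k["position"]);return (q[:2]/q[2])
E
python3 - <<'E'
from h import *
np.set_printoptions(precision=4,suppress=True)
sc=lambda X,Y,z:ray("top",(X+.5)/8-.5+150,(Y+.5)/8-.5+145,z)
s2=lambda X,Y,z:ray("scene",(X+.5)/4.442-.5+306,(Y+.5)/4.444-.5+262,z)
lk=lambda X,Y,z:ray("top",(X+.5)/6.667-.5+325,(Y+.5)/6.667-.5+130,z)
print("grip edges zs .092 (cap L,R; head L,R)")
for p in[(378,495),(468,495),(395,260),(485,260)]:print(sc(*p,.092))
print("cap end",sc(410,535,.09),"trig tip",sc(340,370,.098),"trig root",sc(355,260,.098))
print("base");[print(sc(*p,.012)) for p in[(105,72),(748,90),(738,415),(74,403)]]
print("base scene");[print(s2(*p,.012)) for p in[(32,208),(283,556),(490,443)]]
print("trig tip scene",s2(370,155,.098))
print("roof");[print(lk(*p,.110)) for p in[(108,62),(652,135),(607,540),(52,455)]]
print("disc",lk(475,293,.140)); print("index",lk(412,283,.137))
print("body corners z.137");[print(lk(*p,.137)) for p in[(412,222),(546,240),(530,372),(400,355)]]
print("bow",lk(282,280,.125),"leg tops",lk(350,240,.125),lk(340,321,.125))
for q in("lock","dial"):
  for d in bot.outline_of(q,"scene")[:1]:
    ys,xs=np.nonzero(d["pixels"]);print(q,xs.mean(),ys.mean())
E
```

```text
grip edges zs .092 (cap L,R; head L,R)
[0.4947 0.2586 0.092 ]
[0.4958 0.2271 0.092 ]
[0.58   0.2596 0.092 ]
[0.5812 0.2276 0.092 ]
cap end [0.4811 0.2468 0.09  ] trig tip [0.538  0.2741 0.098 ] trig root [0.5781 0.2721 0.098 ]
base
[0.6688 0.3975 0.012 ]
[0.6711 0.1507 0.012 ]
[0.5431 0.1465 0.012 ]
[0.5387 0.3966 0.012 ]
base scene
[0.6773 0.1603 0.012 ]
[0.6727 0.4051 0.012 ]
[0.5456 0.4027 0.012 ]
trig tip scene [0.5399 0.2755 0.098 ]
roof
[ 0.7044 -0.1435  0.11  ]
[ 0.6806 -0.3809  0.11  ]
[ 0.5015 -0.359   0.11  ]
[ 0.5297 -0.1233  0.11  ]
disc [ 0.5992 -0.2969  0.14  ]
index [ 0.6033 -0.271   0.137 ]
body corners z.137
[ 0.6298 -0.271   0.137 ]
[ 0.6241 -0.3277  0.137 ]
[ 0.5669 -0.3205  0.137 ]
[ 0.5722 -0.266   0.137 ]
bow [ 0.6057 -0.218   0.125 ] leg tops [ 0.6243 -0.2469  0.125 ] [ 0.5888 -0.2428  0.125 ]
lock 265.3163538873995 173.71045576407508
dial 323.5851063829787 187.81914893617022
```

The scanner sits at about (0.608, 0.2435) with near-zero yaw, so the squeeze centre is at about (0.556, 0.250, 0.09). The lock centre is at about (0.599, -0.297), heading about 84°. Next is a planner that prints rounded rows.

```bash
cat >> h.py <<'E'
def st():
    o=bot.get_obs();r=R.from_quat(o["tool_rot"]);x=r.as_matrix()[:,0];z=r.as_matrix()[:,2]
    yaw=np.degrees(np.arctan2(x[1],x[0]))
    print("t%.2f p%s yaw%.2f q6 %.1f w%.1f z%s f%s tq%s"%(o["clock"],np.round(o["eef_pos"],4),yaw,np.degrees(o["joint_pos"][5]),o["grip_width"]*1e3,np.round(z[:2],3),np.round(o["ft_force"],1),np.round(o["ft_torque"],3)))
    return np.array(o["eef_pos"]),yaw
def plan(wps,g=1,start=None):
    "wps: list of (x,y,z,yaw,nrows); prints rounded rows"
    p,yaw=start or st();p=p.copy()*1e3;rows=[]
    for x,y,z,ya,n in wps:
        p0,y0=p.copy(),yaw
        for i in range(1,n+1):
            tp=p0+(np.array([x,y,z])*1e3-p0)*i/n;ty=y0+(ya-y0)*i/n
            c,s=np.cos(np.radians(yaw)),np.sin(np.radians(yaw));d=tp-p
            a=np.round([c*d[0]+s*d[1],s*d[0]-c*d[1],-d[2]],0);da=np.round(-(ty-yaw),1)
            p=p+[c*a[0]+s*a[1],s*a[0]-c*a[1],-a[2]];yaw-=da
            rows.append([g,*a.astype(int).tolist(),0,0,float(da)])
    for i in range(0,len(rows),10):print(str(rows[i:i+10]).replace(" ",""))
    print("end",np.round(p,1),round(yaw,2))
E
python3 - <<'E'
from h import *
for z in(.140,.147):print(proj("scene",[.599,-.297,z]),proj("scene",[.556,.273,.09]))
print("box ctr scene bow",proj("scene",[.606,-.218,.125]),bot.tip_reach)
plan([(.40,-.05,.24,95,14),(.556,.25,.20,180.7,12)])
E
```

```text
[263.63468233 166.2911565 ] [382.23613635 300.58771027]
[263.50893706 164.35273311] [382.23613635 300.58771027]
box ctr scene bow [272.7620762  184.51604656] 0.008
t0.90 p[ 0.1969 -0.4596  0.2393] yaw23.19 q6 90.0 w85.3 z[ 0. -0.] f[-0.2  1.   0.3] tq[-0.011 -0.028  0.034]
[[1,25,-21,0,0,0,-5.1],[1,27,-19,0,0,0,-5.2],[1,28,-17,0,0,0,-5.1],[1,29,-13,0,0,0,-5.1],[1,31,-11,0,0,0,-5.1],[1,32,-9,0,0,0,-5.2],[1,32,-5,0,0,0,-5.1],[1,32,-3,0,0,0,-5.1],[1,33,0,0,0,0,-5.2],[1,33,4,0,0,0,-5.1]]
[[1,32,6,-1,0,0,-5.1],[1,31,9,0,0,0,-5.1],[1,31,12,0,0,0,-5.2],[1,29,14,0,0,0,-5.1],[1,24,15,3,0,0,-7.1],[1,21,18,4,0,0,-7.2],[1,20,21,3,0,0,-7.1],[1,16,22,3,0,0,-7.2],[1,14,25,4,0,0,-7.1],[1,10,26,3,0,0,-7.2]]
[[1,8,27,4,0,0,-7.1],[1,3,28,3,0,0,-7.1],[1,0,29,3,0,0,-7.2],[1,-3,28,4,0,0,-7.1],[1,-7,27,3,0,0,-7.2],[1,-10,26,3,0,0,-7.1]]
end [556.3 249.8 200.3] 180.69
```

Call:
move_arm:
  deltas:
    - [1,25,-21,0,0,0,-5]
    - [1,27,-19,0,0,0,-5]
    - [1,28,-17,0,0,0,-5]
    - [1,29,-13,0,0,0,-5]
    - [1,31,-11,0,0,0,-5]
    - [1,32,-9,0,0,0,-5]
    - [1,32,-5,0,0,0,-5]
    - [1,32,-3,0,0,0,-5]
    - [1,33,0,0,0,0,-5]
    - [1,33,4,0,0,0,-5]

```text
clock: 1.73
eef_pos: [0.3457, -0.1667, 0.2396]
tool_rot: [0.802, 0.598, 0.0, 0.0]
ft_force: [1.5, -1.3, 0.2]
grip_width: 0.0855
grasp_force: 0.0
```

Call:
move_arm:
  deltas:
    - [1,32,6,-1,0,0,-5]
    - [1,31,9,0,0,0,-5]
    - [1,31,12,0,0,0,-5]
    - [1,29,14,0,0,0,-5]
    - [1,24,15,3,0,0,-7]
    - [1,21,18,4,0,0,-7]
    - [1,20,21,3,0,0,-7]
    - [1,16,22,3,0,0,-7]
    - [1,14,25,4,0,0,-7]
    - [1,10,26,3,0,0,-7]

```text
clock: 2.57
eef_pos: [0.4901, 0.0951, 0.2201]
tool_rot: [0.378, 0.926, 0.0, 0.0]
ft_force: [0.1, -1.0, 0.7]
grip_width: 0.0857
grasp_force: 0.0
```

Run:
```python
from h import *
plan([(.556,.25,.20,180.7,8),(.556,.25,.079,180.7,5)])
```

```text
t2.57 p[0.4901 0.0951 0.2201] yaw135.56 q6 55.4 w85.7 z[0. 0.] f[ 0.1 -1.   0.7] tq[ 0.037 -0.054 -0.045]
[[1,8,20,3,0,0,-5.6],[1,5,20,2,0,0,-5.7],[1,4,21,3,0,0,-5.6],[1,2,21,2,0,0,-5.7],[1,-1,21,3,0,0,-5.6],[1,-2,21,2,0,0,-5.7],[1,-5,20,3,0,0,-5.6],[1,-6,20,2,0,0,-5.6],[1,0,0,24,0,0,-0.0],[1,0,0,24,0,0,-0.0]]
[[1,0,0,25,0,0,-0.0],[1,0,0,24,0,0,-0.0],[1,0,0,24,0,0,-0.0]]
end [555.9 249.9  79.1] 180.66
```

Call:
move_arm:
  deltas:
    - [1,8,20,3,0,0,-5.5]
    - [1,5,20,2,0,0,-5.5]
    - [1,4,21,3,0,0,-5.5]
    - [1,2,21,2,0,0,-5.5]
    - [1,-1,21,3,0,0,-5.5]
    - [1,-2,21,2,0,0,-5.5]
    - [1,-5,20,3,0,0,-5.5]
    - [1,-6,20,2,0,0,-5.5]
    - [1,0,0,24,0,0,0]
    - [1,0,0,0,0,0,0]

```text
clock: 3.4
eef_pos: [0.556, 0.2477, 0.172]
tool_rot: [0.006, 1.0, -0.001, -0.003]
ft_force: [-0.7, -1.5, -0.8]
grip_width: 0.0855
grasp_force: 0.0
```

Run:
```python
from h import *
plan([(.556,.25,.079,180.7,5)])
```

```text
t3.40 p[0.556  0.2477 0.172 ] yaw179.28 q6 24.7 w85.5 z[-0.006 -0.003] f[-0.7 -1.5 -0.8] tq[-0.034  0.089 -0.003]
[[1,0,0,19,0,0,-0.3],[1,0,1,18,0,0,-0.3],[1,0,0,19,0,0,-0.2],[1,0,1,18,0,0,-0.3],[1,0,0,19,0,0,-0.3]]
end [556.1 249.7  79. ] 180.68
```

Call:
move_arm:
  deltas:
    - [1,0,0,18,0,0,-1]
    - [1,0,1,19,0,0,0]
    - [1,0,0,18,0,0,0]
    - [1,0,1,19,0,0,0]
    - [1,0,0,18,0,0,0]
    - [1,0,0,0,0,0,0]
    - [0.7,0,0,0,0,0,0]
    - [0.7,0,0,0,0,0,0]
    - [0.7,0,0,0,0,0,0]
    - [0.7,0,0,0,0,0,0]

```text
clock: 4.23
eef_pos: [0.5588, 0.2497, 0.086]
tool_rot: [-0.002, 1.0, 0.001, 0.001]
ft_force: [-0.2, 0.6, -0.4]
grip_width: 0.0596
grasp_force: 0.0
```

Run:
```python
from h import *
import cv2
st()
t=bot.camera("top");s=bot.camera("scene")
a=cv2.resize(t[145:220,150:250],(480,360),interpolation=cv2.INTER_CUBIC)
b=cv2.resize(s[250:362,310:430],(320,299),interpolation=cv2.INTER_CUBIC)
b=cv2.copyMakeBorder(b,0,61,0,0,cv2.BORDER_CONSTANT)
cv2.imwrite("pics/g1.png",np.hstack([a,b]))
```

```text
t4.23 p[0.5588 0.2497 0.086 ] yaw-179.82 q6 23.9 w59.6 z[0.003 0.001] f[-0.2  0.6 -0.4] tq[-0.01  -0.024 -0.002]
```

View pics/g1.png

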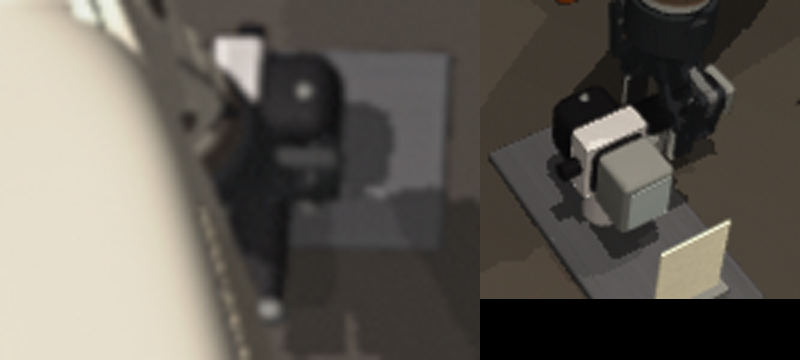

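The fingers straddle the grip: in the top view near (290,155), and in the scene crop beside the trigger. I'll lower 7 mm and squeeze.

Call:
move_arm:
  deltas:
    - [0.7,2,0,4,0,0,0]
    - [0.7,0,0,3,0,0,0]
    - [0.6,0,0,0,0,0,0]
    - [0.56,0,0,0,0,0,0]
    - [0.5,0,0,0,0,0,0]
    - [0.45,0,0,0,0,0,0]
    - [0.4,0,0,0,0,0,0]
    - [0.4,0,0,0,0,0,0]
    - [0.4,0,0,0,0,0,0]
    - [0.4,0,0,0,0,0,0]

```text
clock: 5.17
eef_pos: [0.5551, 0.248, 0.0778]
tool_rot: [-0.003, 1.0, -0.001, -0.001]
ft_force: [-2.8, -4.8, 4.6]
grip_width: 0.0401
grasp_force: 60.1
```

Run:
```python
from h import *
st();print(bot.get_obs()["grasp_force"])
```

```text
t5.17 p[0.5551 0.248  0.0778] yaw-179.69 q6 23.8 w40.1 z[-0.001 -0.003] f[-2.8 -4.8  4.6] tq[-0.505  0.659  1.094]
60.125162824988365
```

The squeeze stopped at 40 mm with 60 N, against 39.5 mm expected, so the trigger is at its stop. I'll hold briefly, then release and rise.

Call:
move_arm:
  deltas:
    - [0.4,0,0,0,0,0,0]
    - [0.4,0,0,0,0,0,0]
    - [0.4,0,0,0,0,0,0]
    - [0.7,0,0,0,0,0,0]
    - [0.9,0,0,0,0,0,0]
    - [1,0,0,0,0,0,0]
    - [1,0,0,0,0,0,0]
    - [1,0,0,0,0,0,0]
    - [1,0,0,-10,0,0,0]
    - [1,0,0,-30,0,0,0]

```text
clock: 6.0
eef_pos: [0.5526, 0.2478, 0.1133]
tool_rot: [-0.002, 1.0, -0.002, -0.005]
ft_force: [-0.1, 0.1, -1.4]
grip_width: 0.0857
grasp_force: 0.0
```

Run:
```python
from h import *
p,y=st()
plan([(.556,.25,.25,180.3,4),(.47,-.05,.26,180.3,9),(.599,-.297,.23,180,9)],g=0.6,start=(p,y%360))
```

```text
t6.00 p[0.5526 0.2478 0.1133] yaw-179.82 q6 24.0 w85.7 z[-0.009 -0.004] f[-0.1  0.1 -1.4] tq[-0.031 -0.038 -0.025]
[[0.6,-1,1,-34,0,0,-0.0],[0.6,-1,0,-34,0,0,-0.1],[0.6,-1,1,-35,0,0,0.0],[0.6,0,0,-34,0,0,-0.0],[0.6,10,-33,-1,0,0,-0.0],[0.6,9,-34,-1,0,0,-0.0],[0.6,10,-33,-1,0,0,-0.0],[0.6,10,-33,-1,0,0,-0.0],[0.6,9,-33,-1,0,0,-0.0],[0.6,10,-34,-1,0,0,-0.0]]
[[0.6,10,-33,-2,0,0,-0.0],[0.6,9,-33,-1,0,0,-0.0],[0.6,10,-33,-1,0,0,-0.0],[0.6,-14,-28,3,0,0,0.0],[0.6,-14,-27,4,0,0,0.1],[0.6,-15,-28,3,0,0,-0.0],[0.6,-14,-27,3,0,0,0.0],[0.6,-14,-28,4,0,0,0.1],[0.6,-14,-27,3,0,0,-0.0],[0.6,-15,-28,4,0,0,0.0]]
[[0.6,-14,-27,3,0,0,0.0],[0.6,-14,-28,3,0,0,0.1]]
end [ 598.7 -297.3  230.3] 179.98
```

Call:
move_arm:
  deltas:
    - [1,-1,1,-34,0,0,0]
    - [1,-1,0,-34,0,0,0]
    - [1,-1,1,-35,0,0,0]
    - [0.6,0,0,-34,0,0,0]
    - [0.6,10,-33,-1,0,0,0]
    - [0.6,9,-34,-1,0,0,0]
    - [0.6,10,-33,-1,0,0,0]
    - [0.6,10,-33,-1,0,0,0]
    - [0.6,9,-33,-1,0,0,0]
    - [0.6,10,-34,-1,0,0,0]

```text
clock: 6.83
eef_pos: [0.5009, 0.0498, 0.2614]
tool_rot: [-0.002, 1.0, -0.0, 0.001]
ft_force: [0.1, -1.3, 0.1]
grip_width: 0.0511
grasp_force: 0.0
```

Call:
move_arm:
  deltas:
    - [0.6,10,-33,-2,0,0,0]
    - [0.6,9,-33,-1,0,0,0]
    - [0.6,10,-33,-1,0,0,0]
    - [0.6,-14,-28,3,0,0,0]
    - [0.6,-14,-27,4,0,0,0]
    - [0.6,-15,-28,3,0,0,0]
    - [0.6,-14,-27,3,0,0,0]
    - [0.6,-14,-28,4,0,0,0]
    - [0.6,-14,-27,3,0,0,0]
    - [0.6,-15,-28,4,0,0,0]

```text
clock: 7.67
eef_pos: [0.5739, -0.2421, 0.2413]
tool_rot: [-0.002, 1.0, -0.0, 0.001]
ft_force: [0.9, 1.0, -0.6]
grip_width: 0.0514
grasp_force: 0.0
```

Call:
move_arm:
  deltas:
    - [0.6,-14,-27,3,0,0,0]
    - [0.6,-14,-28,3,0,0,0]
    - [0.5,0,0,0,0,0,0]
    - [0.5,0,0,0,0,0,0]
    - [0.5,0,0,0,0,0,0]

```text
clock: 8.08
eef_pos: [0.6013, -0.2952, 0.2345]
tool_rot: [-0.002, 1.0, 0.0, -0.0]
ft_force: [0.9, -0.4, 0.0]
grip_width: 0.0428
grasp_force: 0.0
```

Run:
```python
from h import *
p,y=st()
plan([(.599,-.297,.165,180,4)],g=0.5,start=(p,y%360))
```

```text
t8.08 p[ 0.6013 -0.2952  0.2345] yaw-179.82 q6 -26.3 w42.8 z[-0.     0.001] f[ 0.9 -0.4  0. ] tq[-0.007  0.069 -0.036]
[[0.5,1,0,17,0,0,0.0],[0.5,0,-1,18,0,0,0.1],[0.5,1,0,17,0,0,0.0],[0.5,0,-1,17,0,0,0.1]]
end [ 599.3 -297.2  165.5] 179.98
```

Call:
move_arm:
  deltas:
    - [0.5,1,0,17,0,0,0]
    - [0.5,0,-1,18,0,0,0]
    - [0.5,1,0,17,0,0,0]
    - [0.5,0,-1,17,0,0,0]
    - [0.5,0,0,6,0,0,0]
    - [0.5,0,0,6,0,0,0]
    - [0.5,0,0,0,0,0,0]
    - [0.5,0,0,0,0,0,0]

```text
clock: 8.75
eef_pos: [0.6, -0.2971, 0.1546]
tool_rot: [-0.002, 1.0, -0.0, 0.001]
ft_force: [-0.6, 0.3, 0.6]
grip_width: 0.0427
grasp_force: 0.0
```

Run:
```python
from h import *
import cv2
st()
t=bot.camera("top");s=bot.camera("scene")
a=cv2.resize(t[140:210,340:440],(400,280),interpolation=cv2.INTER_CUBIC)
b=cv2.resize(s[130:210,215:315],(400,320),interpolation=cv2.INTER_CUBIC)
a=cv2.copyMakeBorder(a,0,40,0,0,cv2.BORDER_CONSTANT)
cv2.imwrite("pics/g2.png",np.hstack([a,b]))
```

```text
t8.75 p[ 0.6    -0.2971  0.1546] yaw-179.77 q6 -26.6 w42.7 z[ 0.001 -0.001] f[-0.6  0.3  0.6] tq[-0.009  0.027 -0.009]
```

View pics/g2.png

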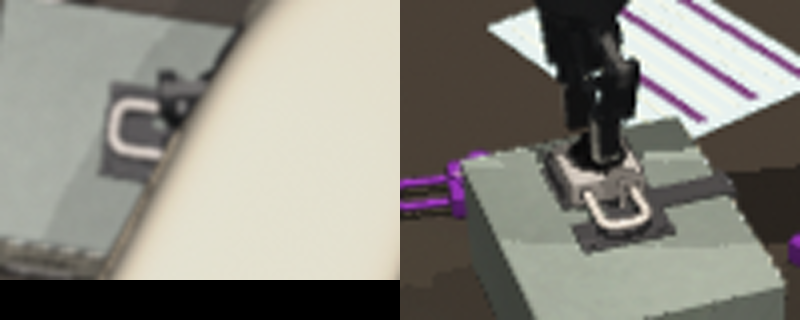

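The fingers straddle the knob over the black dial, near (600,150) in the right panel. I'll lower 2 mm and close.

Call:
move_arm:
  deltas:
    - [0.5,0,0,2,0,0,0]
    - [0.4,0,0,0,0,0,0]
    - [0.33,0,0,0,0,0,0]
    - [0.2,0,0,0,0,0,0]
    - [0.2,0,0,0,0,0,0]
    - [0.2,0,0,0,0,0,0]
    - [0.2,0,0,0,0,0,0]

```text
clock: 9.43
eef_pos: [0.5999, -0.297, 0.152]
tool_rot: [-0.002, 1.0, 0.0, 0.0]
ft_force: [-0.7, 2.9, 4.3]
grip_width: 0.0212
grasp_force: 58.8
```

Run:
```python
from h import *
st()
```

```text
t9.43 p[ 0.5999 -0.297   0.152 ] yaw-179.79 q6 -26.6 w21.2 z[0.001 0.001] f[-0.7  2.9  4.3] tq[0.853 0.128 0.011]
```

Call:
move_arm:
  deltas:
    - [0.2,0,0,0,0,0,2]
    - [0.2,0,0,0,0,0,4]
    - [0.2,0,0,0,0,0,4]
    - [0.2,0,0,0,0,0,4]
    - [0.2,0,0,0,0,0,4]
    - [0.2,0,0,0,0,0,4]
    - [0.2,0,0,0,0,0,4]
    - [0.2,0,0,0,0,0,4]
    - [0.2,0,0,0,0,0,4]
    - [0.2,0,0,0,0,0,4]

```text
clock: 10.27
eef_pos: [0.5998, -0.2975, 0.152]
tool_rot: [0.326, 0.946, -0.0, 0.0]
ft_force: [-1.0, 2.2, 5.4]
grip_width: 0.0206
grasp_force: 58.8
```

Run:
```python
from h import *
st()
```

```text
t10.27 p[ 0.5998 -0.2975  0.152 ] yaw142.01 q6 11.6 w20.6 z[ 0.001 -0.   ] f[-1.   2.2  5.4] tq[0.56  0.216 0.016]
```

Call:
move_arm:
  deltas:
    - [0.2,0,0,0,0,0,4]
    - [0.2,0,0,0,0,0,4]
    - [0.2,0,0,0,0,0,4]
    - [0.2,0,0,0,0,0,4]
    - [0.2,0,0,0,0,0,4]
    - [0.2,0,0,0,0,0,4]
    - [0.2,0,0,0,0,0,4]
    - [0.2,0,0,0,0,0,4]
    - [0.2,0,0,0,0,0,2]
    - [0.2,0,0,0,0,0,0]

```text
clock: 11.1
eef_pos: [0.5994, -0.2978, 0.152]
tool_rot: [0.587, 0.81, -0.0, 0.0]
ft_force: [-2.5, 1.3, 5.1]
grip_width: 0.0211
grasp_force: 58.9
```

Run:
```python
from h import *
st()
```

```text
t11.10 p[ 0.5994 -0.2978  0.152 ] yaw108.10 q6 45.5 w21.1 z[ 0.    -0.001] f[-2.5  1.3  5.1] tq[ 0.398  0.374 -0.047]
```

Call:
move_arm:
  deltas:
    - [0.2,0,0,0,0,0,3]
    - [0.2,0,0,0,0,0,3]
    - [0.2,0,0,0,0,0,3]
    - [0.2,0,0,0,0,0,3]
    - [0.2,0,0,0,0,0,2]
    - [0.2,0,0,0,0,0,0]
    - [0.2,0,0,0,0,0,0]

```text
clock: 11.68
eef_pos: [0.5993, -0.2979, 0.152]
tool_rot: [0.681, 0.732, -0.0, 0.0]
ft_force: [-1.5, 2.8, 5.7]
grip_width: 0.0208
grasp_force: 58.9
```

```bash
cat > sh.py <<'E'
from h import *
import cv2
st()
a=cv2.imread("pics/scene0.png").astype(int)[170:200,250:290];b=bot.camera("scene")
cv2.imwrite("pics/last.png",b);b=b.astype(int)[170:200,250:290]
# brightness profile along bow direction: world line through shackle centre
from scipy.ndimage import map_coordinates as mc
ax=np.array([np.cos(np.radians(84.2)),np.sin(np.radians(84.2)),0])
for n,im in(("0",a),("now",b)):
    o=[]
    for d in np.arange(60,100,2):
        v=[]
        for w in(-4,0,4):
            u=proj("scene",np.array([.599,-.297,.125])+ax*d*1e-3+np.array([ax[1],-ax[0],0])*w*1e-3)
            v.append(mc(im.mean(2),[[u[1]-170],[u[0]-250]],order=1)[0])
        o.append(int(np.mean(v)))
    print(n,o)
E
python3 sh.py
```

```text
t11.68 p[ 0.5993 -0.2979  0.152 ] yaw94.17 q6 59.4 w20.8 z[-0.    -0.001] f[-1.5  2.8  5.7] tq[ 0.398  0.437 -0.086]
0 [105, 103, 95, 87, 83, 87, 101, 124, 158, 200, 228, 224, 190, 144, 103, 76, 58, 50, 49, 60]
now [102, 97, 86, 77, 75, 80, 95, 119, 153, 189, 211, 200, 164, 122, 91, 71, 55, 48, 51, 61]
```

Not clicked yet: the bow peak is unchanged at 80 mm. I'll creep on.

Call:
move_arm:
  deltas:
    - [0.2,0,0,0,0,0,2]
    - [0.2,0,0,0,0,0,2]
    - [0.2,0,0,0,0,0,2]
    - [0.2,0,0,0,0,0,0]
    - [0.2,0,0,0,0,0,0]

```text
clock: 12.15
eef_pos: [0.5992, -0.2979, 0.152]
tool_rot: [0.718, 0.696, -0.001, 0.0]
ft_force: [-3.2, 2.4, 5.7]
grip_width: 0.0207
grasp_force: 58.9
```

```bash
python3 sh.py
```

```text
t12.15 p[ 0.5992 -0.2979  0.152 ] yaw88.16 q6 65.4 w20.7 z[-0.001 -0.001] f[-3.2  2.4  5.7] tq[ 0.379  0.523 -0.022]
0 [105, 103, 95, 87, 83, 87, 101, 124, 158, 200, 228, 224, 190, 144, 103, 76, 58, 50, 49, 60]
now [102, 97, 86, 77, 74, 77, 89, 110, 142, 185, 214, 212, 183, 141, 99, 69, 51, 45, 46, 54]
```

Call:
move_arm:
  deltas:
    - [0.2,0,0,0,0,0,2]
    - [0.2,0,0,0,0,0,2]
    - [0.2,0,0,0,0,0,0]
    - [0.2,0,0,0,0,0,0]

```text
clock: 12.53
eef_pos: [0.5991, -0.2979, 0.152]
tool_rot: [0.742, 0.67, -0.001, 0.0]
ft_force: [-3.6, 1.6, 5.7]
grip_width: 0.021
grasp_force: 58.9
```

```bash
python3 sh.py
```

```text
t12.53 p[ 0.5991 -0.2979  0.152 ] yaw84.17 q6 69.4 w21.0 z[-0.001 -0.001] f[-3.6  1.6  5.7] tq[ 0.354  0.526 -0.05 ]
0 [105, 103, 95, 87, 83, 87, 101, 124, 158, 200, 228, 224, 190, 144, 103, 76, 58, 50, 49, 60]
now [102, 97, 86, 77, 74, 74, 79, 88, 107, 140, 178, 208, 209, 185, 142, 97, 64, 49, 45, 50]
```

Call:
move_arm:
  deltas:
    - [0.2,0,0,0,0,0,2]
    - [0.2,0,0,0,0,0,1]
    - [0.2,0,0,0,0,0,0]
    - [0.2,0,0,0,0,0,0]

```text
clock: 12.92
eef_pos: [0.5991, -0.2979, 0.152]
tool_rot: [0.759, 0.651, -0.001, 0.0]
ft_force: [-2.7, 2.2, 5.1]
grip_width: 0.0206
grasp_force: 58.9
```

```bash
python3 sh.py
```

```text
t12.92 p[ 0.5991 -0.2979  0.152 ] yaw81.17 q6 72.4 w20.6 z[-0.001 -0.001] f[-2.7  2.2  5.1] tq[ 0.394  0.589 -0.004]
0 [105, 103, 95, 87, 83, 87, 101, 124, 158, 200, 228, 224, 190, 144, 103, 76, 58, 50, 49, 60]
now [102, 97, 86, 77, 74, 75, 80, 89, 107, 140, 179, 208, 209, 185, 142, 97, 65, 50, 45, 49]
```

The shackle jumped about 3 mm and further turning doesn't move it, so the lock has clicked. I'll let go of the knob, rise and move over the shackle.

Call:
move_arm:
  deltas:
    - [0.5,0,0,0,0,0,0]
    - [0.5,0,0,0,0,0,0]
    - [0.5,0,0,0,0,0,0]
    - [0.5,0,0,-10,0,0,0]
    - [0.6,0,0,-20,0,0,-3]
    - [0.7,20,0,0,0,0,0]
    - [0.7,20,0,0,0,0,0]
    - [0.7,20,0,0,0,0,0]
    - [0.7,0,0,0,0,0,0]
    - [0.7,0,0,0,0,0,0]

```text
clock: 13.8
eef_pos: [0.6062, -0.237, 0.182]
tool_rot: [0.741, 0.671, -0.0, 0.0]
ft_force: [-0.0, -0.7, -0.1]
grip_width: 0.0598
grasp_force: 0.0
```

```bash
python3 - <<'E'
from h import *
plan([(.6051,-.2378,.135,84.2,4)],g=.7)
E
python3 sh.py
```

```text
t13.80 p[ 0.6062 -0.237   0.182 ] yaw84.30 q6 74.4 w59.8 z[ 0.001 -0.001] f[-0.  -0.7 -0.1] tq[0.    0.045 0.016]
[[0.7,0,0,12,0,0,0.0],[0.7,0,-1,12,0,0,0.1],[0.7,-1,0,11,0,0,-0.0],[0.7,0,0,12,0,0,0.0]]
end [ 605.1 -237.9  135. ] 84.2
t13.80 p[ 0.6062 -0.237   0.182 ] yaw84.30 q6 74.4 w59.8 z[ 0.001 -0.001] f[-0.  -0.7 -0.1] tq[0.    0.045 0.016]
0 [105, 103, 95, 87, 83, 87, 101, 124, 158, 200, 228, 224, 190, 144, 103, 76, 58, 50, 49, 60]
now [69, 59, 45, 39, 38, 39, 44, 61, 89, 128, 176, 209, 208, 182, 139, 94, 62, 48, 44, 50]
```

Call:
move_arm:
  deltas:
    - [0.7,0,-1,15,0,0,0]
    - [0.7,-1,0,15,0,0,0]
    - [0.7,0,0,15,0,0,0]
    - [0.7,0,0,8,0,0,0]
    - [0.7,0,0,5,0,0,0]
    - [0.7,0,0,0,0,0,0]
    - [0.6,0,0,0,0,0,0]
    - [0.6,0,0,0,0,0,0]

```text
clock: 14.52
eef_pos: [0.6053, -0.2392, 0.1244]
tool_rot: [0.742, 0.67, 0.0, 0.001]
ft_force: [0.1, -1.6, -0.0]
grip_width: 0.0511
grasp_force: 0.0
```

Run:
```python
from h import *
import cv2
st()
s=bot.camera("scene")
cv2.imwrite("pics/g3.png",cv2.resize(s[140:215,220:320],(800,600),interpolation=cv2.INTER_CUBIC))
```

```text
t14.52 p[ 0.6053 -0.2392  0.1244] yaw84.18 q6 74.3 w51.1 z[ 0.002 -0.001] f[ 0.1 -1.6 -0. ] tq[-0.019  0.038  0.02 ]
```

View pics/g3.png

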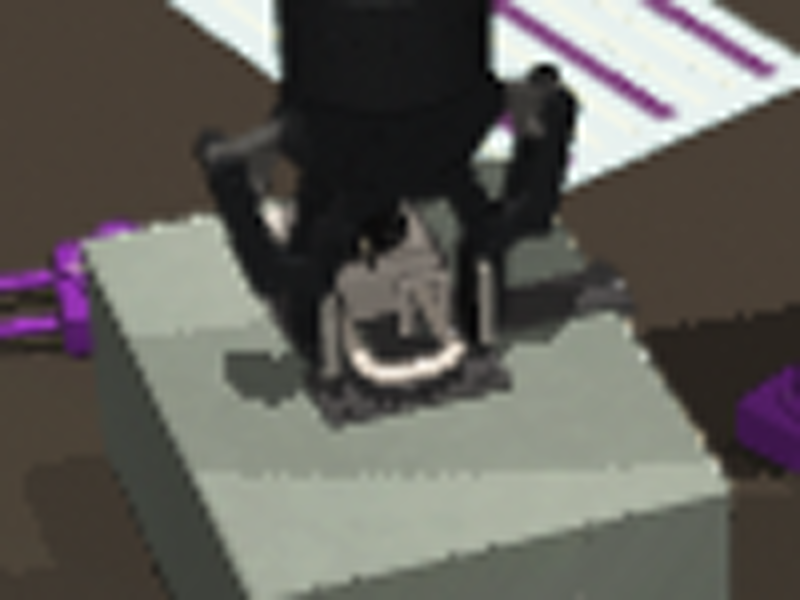

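The fingers stand on both sides of the legs, with the bow at (405,365) and the pads at (330,335) and (485,310). I'll close on the legs.

Call:
move_arm:
  deltas:
    - [0.6,0,0,1,0,0,0]
    - [0.53,0,0,0,0,0,0]
    - [0.4,0,0,0,0,0,0]
    - [0.4,0,0,0,0,0,0]
    - [0.4,0,0,0,0,0,0]
    - [0.4,0,0,0,0,0,0]

```text
clock: 15.07
eef_pos: [0.6051, -0.2386, 0.1231]
tool_rot: [0.742, 0.67, 0.0, 0.001]
ft_force: [-0.1, 1.2, 4.1]
grip_width: 0.0387
grasp_force: 59.8
```

Call:
move_arm:
  deltas:
    - [0.4,2,0,0,0,0,0]
    - [0.4,2,0,0,0,0,0]
    - [0.4,2,0,0,0,0,0]
    - [0.4,2,0,0,0,0,0]
    - [0.4,2,0,0,0,0,0]
    - [0.4,2,0,0,0,0,0]
    - [0.4,0,0,0,0,0,0]
    - [0.4,0,0,0,0,0,0]

```text
clock: 15.73
eef_pos: [0.6063, -0.2265, 0.1225]
tool_rot: [0.742, 0.67, 0.0, 0.0]
ft_force: [1.4, -0.7, 3.8]
grip_width: 0.0383
grasp_force: 59.8
```

```bash
python3 sh.py
```

```text
t15.73 p[ 0.6063 -0.2265  0.1225] yaw84.21 q6 75.3 w38.3 z[0.001 0.   ] f[ 1.4 -0.7  3.8] tq[-0.206 -0.359 -0.011]
0 [105, 103, 95, 87, 83, 87, 101, 124, 158, 200, 228, 224, 190, 144, 103, 76, 58, 50, 49, 60]
now [70, 59, 45, 39, 39, 39, 39, 38, 38, 38, 38, 39, 39, 44, 60, 87, 127, 174, 209, 210]
```

Call:
move_arm:
  deltas:
    - [0.4,1,0,0,0,0,0]
    - [0.4,1,0,0,0,0,0]
    - [0.4,1,0,0,0,0,0]
    - [0.4,1,0,0,0,0,0]
    - [0.4,0,0,0,0,0,0]

```text
clock: 16.2
eef_pos: [0.6063, -0.2231, 0.1223]
tool_rot: [0.742, 0.67, -0.0, 0.0]
ft_force: [2.4, -3.4, 4.3]
grip_width: 0.0385
grasp_force: 59.8
```

Call:
move_arm:
  deltas:
    - [0.4,1,0,0,0,0,0]
    - [0.4,1,0,0,0,0,0]
    - [0.4,0,0,0,0,0,0]

```text
clock: 16.45
eef_pos: [0.606, -0.2208, 0.1222]
tool_rot: [0.742, 0.67, -0.0, -0.0]
ft_force: [0.6, -3.8, 3.3]
grip_width: 0.0386
grasp_force: 59.9
```

Call:
move_arm:
  deltas:
    - [0.4,1,0,0,0,0,0]
    - [0.4,1,0,0,0,0,0]
    - [0.4,0,0,0,0,0,0]

```text
clock: 16.7
eef_pos: [0.6062, -0.2187, 0.1221]
tool_rot: [0.742, 0.67, -0.0, -0.0]
ft_force: [-1.1, -3.5, 4.1]
grip_width: 0.0386
grasp_force: 59.9
```

```bash
python3 sh.py
```

```text
t16.70 p[ 0.6062 -0.2187  0.1221] yaw84.19 q6 76.0 w38.6 z[-0.001  0.   ] f[-1.1 -3.5  4.1] tq[-0.876  0.111  0.001]
0 [105, 103, 95, 87, 83, 87, 101, 124, 158, 200, 228, 224, 190, 144, 103, 76, 58, 50, 49, 60]
now [69, 59, 45, 39, 38, 38, 38, 38, 38, 38, 38, 38, 39, 39, 39, 39, 39, 42, 54, 79]
```

Call:
move_arm:
  deltas:
    - [0.4,1,0,0,0,0,0]
    - [0.4,1,0,0,0,0,0]
    - [0.4,0,0,0,0,0,0]

```text
clock: 17.0
eef_pos: [0.6063, -0.2185, 0.1223]
tool_rot: [0.742, 0.67, -0.002, 0.001]
ft_force: [-1.8, -8.2, 3.5]
grip_width: 0.0388
grasp_force: 59.9
```

```bash
sed -i 's/np.arange(60,100,2)/np.arange(80,120,2)/;s/170:200/170:215/g' sh.py; python3 sh.py
python3 - <<'E'
import cv2,numpy as np
s=cv2.imread("pics/last.png")
cv2.imwrite("pics/g4.png",cv2.resize(s[140:215,220:320],(800,600),interpolation=cv2.INTER_CUBIC))
E
```

```text
t17.00 p[ 0.6063 -0.2185  0.1223] yaw84.13 q6 76.1 w38.8 z[-0.001 -0.003] f[-1.8 -8.2  3.5] tq[-1.703  0.314  0.033]
0 [228, 224, 190, 144, 103, 76, 58, 50, 49, 60, 71, 77, 81, 98, 128, 155, 168, 171, 171, 171]
now [38, 38, 39, 39, 39, 39, 39, 43, 55, 81, 121, 167, 202, 209, 189, 147, 108, 95, 100, 99]
```

View pics/g4.png

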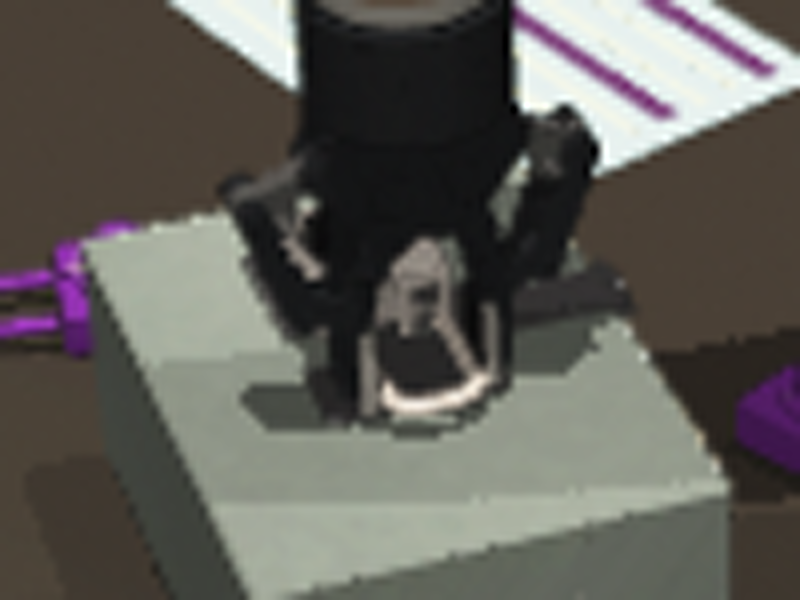

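The stop is reached: the force rose to 8 N and motion ceased after about 20 mm (15 mm of shackle plus the body play). I'll ease back 2 mm, release, and go back above the knob to lift at the lock's centre.

Call:
move_arm:
  deltas:
    - [0.4,-2,0,0,0,0,0]
    - [0.4,-2,0,0,0,0,0]
    - [0.4,0,0,0,0,0,0]
    - [0.55,0,0,0,0,0,0]
    - [0.62,0,0,0,0,0,0]
    - [0.62,0,0,0,0,0,0]
    - [0.62,0,0,-20,0,0,0]
    - [0.62,0,0,-25,0,0,0]
    - [0.5,0,0,-15,0,0,0]
    - [0.5,0,0,0,0,0,0]

```text
clock: 17.88
eef_pos: [0.6084, -0.221, 0.186]
tool_rot: [0.742, 0.671, 0.002, 0.003]
ft_force: [-0.2, -0.1, 0.5]
grip_width: 0.0426
grasp_force: 0.0
```

```bash
python3 sh.py
python3 - <<'E'
from h import *
plan([(.599,-.2965,.18,174.2,14)],g=.5)
E
```

```text
t17.88 p[ 0.6084 -0.221   0.186 ] yaw84.22 q6 75.8 w42.6 z[ 0.006 -0.002] f[-0.2 -0.1  0.5] tq[ 0.021 -0.054 -0.024]
0 [228, 224, 190, 144, 103, 76, 58, 50, 49, 60, 71, 77, 81, 98, 128, 155, 168, 171, 171, 171]
now [38, 38, 38, 39, 40, 44, 55, 79, 116, 159, 196, 214, 202, 174, 148, 133, 130, 123, 106, 90]
t17.93 p[ 0.6077 -0.2208  0.1839] yaw84.21 q6 75.8 w42.7 z[ 0.004 -0.001] f[-0.1  0.2 -0.7] tq[-0.04   0.039  0.001]
[[0.5,-5,0,0,0,0,-6.4],[0.5,-6,-1,1,0,0,-6.5],[0.5,-5,-1,0,0,0,-6.4],[0.5,-5,-2,0,0,0,-6.4],[0.5,-5,-2,0,0,0,-6.4],[0.5,-5,-3,1,0,0,-6.5],[0.5,-4,-4,0,0,0,-6.4],[0.5,-4,-4,0,0,0,-6.4],[0.5,-3,-4,1,0,0,-6.4],[0.5,-3,-5,0,0,0,-6.5]]
[[0.5,-2,-4,0,0,0,-6.4],[0.5,-2,-6,0,0,0,-6.4],[0.5,-1,-5,1,0,0,-6.5],[0.5,-1,-5,0,0,0,-6.4]]
end [ 599.4 -296.2  179.9] 174.21
```

Call:
move_arm:
  deltas:
    - [0.5,-5,0,0,0,0,-6.5]
    - [0.5,-6,-1,1,0,0,-6.5]
    - [0.5,-5,-1,0,0,0,-6.5]
    - [0.5,-5,-2,0,0,0,-6.5]
    - [0.5,-5,-2,0,0,0,-6.5]
    - [0.5,-5,-3,1,0,0,-6.5]
    - [0.5,-4,-4,0,0,0,-6.5]
    - [0.5,-4,-4,0,0,0,-6.5]
    - [0.5,-3,-4,1,0,0,-6.5]
    - [0.5,-3,-5,0,0,0,-6.5]

```text
clock: 18.77
eef_pos: [0.5994, -0.2747, 0.1767]
tool_rot: [0.263, 0.965, 0.001, -0.002]
ft_force: [0.4, 0.3, -0.3]
grip_width: 0.0426
grasp_force: 0.0
```

Call:
move_arm:
  deltas:
    - [0.5,-2,-4,0,0,0,-6.5]
    - [0.5,-2,-6,0,0,0,-6.5]
    - [0.5,-1,-5,1,0,0,-6]
    - [0.5,-1,-5,0,0,0,-6]
    - [0.5,0,0,0,0,0,0]
    - [0.5,0,0,0,0,0,0]

```text
clock: 19.27
eef_pos: [0.5981, -0.2959, 0.1764]
tool_rot: [0.052, 0.999, 0.001, -0.001]
ft_force: [-0.5, 1.2, 0.6]
grip_width: 0.0428
grasp_force: 0.0
```

Run:
```python
from h import *
plan([(.599,-.2965,.151,174.2,4)],g=.5)
from h import *
c=bot.camera("scene")
for q in("shackle","lock","dial"):
    for d in bot.outline_of(q,"scene")[:3]:
        ys,xs=np.nonzero(d["pixels"]);print(q,round(d["conf"],2),d["rect"],xs.mean().round(1),ys.mean().round(1))
```

```text
t19.27 p[ 0.5981 -0.2959  0.1764] yaw174.02 q6 -20.4 w42.8 z[-0.003  0.002] f[-0.5  1.2  0.6] tq[-0.043  0.029  0.064]
[[0.5,0,0,6,0,0,-0.0],[0.5,-1,0,7,0,0,-0.1],[0.5,0,0,6,0,0,-0.0],[0.5,0,-1,6,0,0,-0.1]]
end [ 599.  -297.   151.4] 174.22
shackle 0.53 [262.8, 178.3, 17.7, 12.6] 271.4 185.8
shackle 0.44 [215.5, 181.2, 2.5, 1.1] 213.5 180.0
shackle 0.4 [334.7, 182.2, 2.1, 4.3] 337.5 183.3
lock 0.93 [254.6, 164.9, 27.1, 24.8] 264.7 174.1
lock 0.89 [309.1, 181.5, 31.6, 21.9] 324.9 190.7
lock 0.71 [429.7, 271.9, 65.5, 45.8] 462.2 294.8
dial 0.57 [335.7, 225.4, 9.7, 27.3] 342.0 238.4
dial 0.49 [340.9, 150.1, 11.3, 9.6] 347.2 154.8
```

Call:
move_arm:
  deltas:
    - [0.5,-1,0,6,0,0,0]
    - [0.5,0,0,7,0,0,0]
    - [0.5,0,-1,6,0,0,0]
    - [0.5,0,0,6,0,0,0]
    - [0.5,0,0,0,0,0,0]
    - [0.33,0,0,0,0,0,0]
    - [0.2,0,0,0,0,0,0]
    - [0.2,0,0,0,0,0,0]
    - [0.2,0,0,0,0,0,0]
    - [0.2,0,0,0,0,0,0]

```text
clock: 20.3
eef_pos: [0.5997, -0.2971, 0.1533]
tool_rot: [0.051, 0.999, 0.0, -0.0]
ft_force: [-0.6, 1.7, -1.6]
grip_width: 0.0206
grasp_force: 58.8
```

```bash
python3 - <<'E'
from h import *
st()
E
python3 sh.py
```

```text
t20.30 p[ 0.5997 -0.2971  0.1533] yaw174.20 q6 -20.6 w20.6 z[-0.  0.] f[-0.6  1.7 -1.6] tq[0.255 0.052 0.02 ]
t20.30 p[ 0.5997 -0.2971  0.1533] yaw174.20 q6 -20.6 w20.6 z[-0.  0.] f[-0.6  1.7 -1.6] tq[0.255 0.052 0.02 ]
0 [228, 224, 190, 144, 103, 76, 58, 50, 49, 60, 71, 77, 81, 98, 128, 155, 168, 171, 171, 171]
now [77, 77, 77, 82, 96, 120, 157, 198, 226, 221, 185, 135, 96, 83, 89, 91, 87, 89, 106, 137]
```

After regrasping, the bow sits at about 97 mm, where 100 mm would mean fully open. The ease-back may have pushed the shackle in slightly, so I'll redo the pull to the stop and release without easing back.

Run:
```python
from h import *
plan([(.5997,-.2971,.182,174.2,2),(.607,-.224,.182,84.2,14)],g=.5)
```

```text
t20.35 p[ 0.5997 -0.2971  0.1533] yaw174.20 q6 -20.6 w21.0 z[-0.  0.] f[ 0.3  1.5 -1.7] tq[0.275 0.071 0.034]
[[0.5,0,0,-14,0,0,-0.0],[0.5,0,0,-15,0,0,-0.0],[0.5,0,5,0,0,0,6.4],[0.5,1,5,0,0,0,6.5],[0.5,1,6,0,0,0,6.4],[0.5,2,5,0,0,0,6.4],[0.5,2,4,0,0,0,6.4],[0.5,3,5,0,0,0,6.5],[0.5,3,4,0,0,0,6.4],[0.5,4,4,0,0,0,6.4]]
[[0.5,4,3,0,0,0,6.5],[0.5,4,3,0,0,0,6.4],[0.5,5,2,0,0,0,6.4],[0.5,5,2,0,0,0,6.4],[0.5,5,1,0,0,0,6.5],[0.5,5,1,0,0,0,6.4]]
end [ 607.4 -224.1  182.3] 84.2
```

Call:
move_arm:
  deltas:
    - [0.5,0,0,0,0,0,0]
    - [0.5,0,0,0,0,0,0]
    - [0.5,0,0,0,0,0,0]
    - [0.5,0,0,-14,0,0,0]
    - [0.5,0,0,-15,0,0,0]
    - [0.5,0,5,0,0,0,6.5]
    - [0.5,1,5,0,0,0,6.5]
    - [0.5,1,6,0,0,0,6.5]
    - [0.5,2,5,0,0,0,6.5]
    - [0.5,2,4,0,0,0,6.5]

```text
clock: 21.18
eef_pos: [0.6023, -0.2714, 0.1829]
tool_rot: [0.331, 0.944, -0.0, 0.001]
ft_force: [-0.1, -0.0, 0.6]
grip_width: 0.0427
grasp_force: 0.0
```

Call:
move_arm:
  deltas:
    - [0.5,3,5,0,0,0,6.5]
    - [0.5,3,4,0,0,0,6.5]
    - [0.6,4,4,0,0,0,6.5]
    - [0.62,4,3,0,0,0,6.5]
    - [0.62,4,3,0,0,0,6.5]
    - [0.62,5,2,0,0,0,6.5]
    - [0.62,5,2,0,0,0,6.5]
    - [0.62,5,1,0,0,0,6.5]
    - [0.62,5,1,0,0,0,5.5]
    - [0.62,0,0,0,0,0,0]

```text
clock: 22.02
eef_pos: [0.6085, -0.2238, 0.1828]
tool_rot: [0.742, 0.67, 0.0, 0.0]
ft_force: [-0.3, -0.4, 0.5]
grip_width: 0.053
grasp_force: 0.0
```

```bash
python3 - <<'E'
from h import *
plan([(.607,-.224,.123,84.2,6)],g=.62)
E
python3 sh.py
```

```text
t22.02 p[ 0.6085 -0.2238  0.1828] yaw84.16 q6 75.6 w53.0 z[ 0.001 -0.   ] f[-0.3 -0.4  0.5] tq[0.015 0.003 0.016]
[[0.62,0,0,10,0,0,-0.0],[0.62,0,0,10,0,0,-0.0],[0.62,0,-1,10,0,0,-0.0],[0.62,0,0,10,0,0,-0.0],[0.62,0,0,10,0,0,-0.0],[0.62,0,0,10,0,0,-0.0]]
end [ 607.5 -223.7  122.8] 84.16
t22.02 p[ 0.6085 -0.2238  0.1828] yaw84.16 q6 75.6 w53.0 z[ 0.001 -0.   ] f[-0.3 -0.4  0.5] tq[0.015 0.003 0.016]
0 [228, 224, 190, 144, 103, 76, 58, 50, 49, 60, 71, 77, 81, 98, 128, 155, 168, 171, 171, 171]
now [38, 38, 40, 46, 63, 92, 134, 180, 211, 207, 174, 129, 93, 82, 89, 91, 85, 85, 97, 121]
```

Call:
move_arm:
  deltas:
    - [0.62,0,-1,14,0,0,0]
    - [0.62,0,-1,14,0,0,0]
    - [0.62,0,0,14,0,0,0]
    - [0.62,0,0,12,0,0,0]
    - [0.62,0,0,6,0,0,0]
    - [0.62,0,0,0,0,0,0]
    - [0.53,0,0,0,0,0,0]
    - [0.4,0,0,0,0,0,0]
    - [0.4,0,0,0,0,0,0]
    - [0.4,0,0,0,0,0,0]

```text
clock: 22.9
eef_pos: [0.6065, -0.2246, 0.1234]
tool_rot: [0.742, 0.67, 0.0, 0.001]
ft_force: [-0.4, 0.0, 1.3]
grip_width: 0.0384
grasp_force: 60.4
```

Call:
move_arm:
  deltas:
    - [0.4,1,0,0,0,0,0]
    - [0.4,1,0,0,0,0,0]
    - [0.4,1,0,0,0,0,0]
    - [0.4,0,0,0,0,0,0]

```text
clock: 23.23
eef_pos: [0.6068, -0.2217, 0.1229]
tool_rot: [0.742, 0.67, -0.0, 0.001]
ft_force: [0.5, -2.5, 2.4]
grip_width: 0.0381
grasp_force: 60.4
```

Call:
move_arm:
  deltas:
    - [0.4,1,0,0,0,0,0]
    - [0.4,1,0,0,0,0,0]
    - [0.4,1,0,0,0,0,0]
    - [0.4,0,0,0,0,0,0]

```text
clock: 23.57
eef_pos: [0.6069, -0.2182, 0.1226]
tool_rot: [0.742, 0.67, 0.0, 0.0]
ft_force: [-0.2, -4.0, 2.4]
grip_width: 0.0381
grasp_force: 60.5
```

Call:
move_arm:
  deltas:
    - [0.4,1,0,0,0,0,0]
    - [0.4,1,0,0,0,0,0]
    - [0.4,1,0,0,0,0,0]
    - [0.4,0,0,0,0,0,0]

```text
clock: 23.9
eef_pos: [0.607, -0.2178, 0.1227]
tool_rot: [0.742, 0.67, -0.002, 0.002]
ft_force: [-1.3, -10.6, 1.9]
grip_width: 0.0383
grasp_force: 60.5
```

```bash
python3 sh.py
```

```text
t23.90 p[ 0.607  -0.2178  0.1227] yaw84.12 q6 76.3 w38.3 z[ 0.    -0.005] f[ -1.3 -10.6   1.9] tq[-2.04   0.142  0.22 ]
0 [228, 224, 190, 144, 103, 76, 58, 50, 49, 60, 71, 77, 81, 98, 128, 155, 168, 171, 171, 171]
now [38, 38, 39, 39, 39, 39, 39, 44, 59, 88, 132, 181, 209, 207, 180, 138, 103, 94, 101, 99]
```

At the stop again, now with 10.6 N. I'll open without easing back and go to the knob with the closing line along lock y, so the shackle isn't pushed in.

Call:
move_arm:
  deltas:
    - [0.62,0,0,0,0,0,0]
    - [0.62,0,0,0,0,0,0]
    - [0.62,0,0,0,0,0,0]
    - [0.62,0,0,-20,0,0,0]
    - [0.62,0,0,-25,0,0,0]
    - [0.5,0,0,-15,0,0,0]
    - [0.5,-25,0,0,0,0,0]
    - [0.5,-25,0,0,0,0,0]
    - [0.5,-20,0,0,0,0,0]
    - [0.5,0,0,0,0,0,0]

```text
clock: 24.78
eef_pos: [0.5991, -0.2875, 0.1816]
tool_rot: [0.743, 0.669, -0.0, -0.0]
ft_force: [0.6, 0.6, -0.0]
grip_width: 0.0425
grasp_force: 0.0
```

```bash
python3 sh.py
python3 - <<'E'
from h import *
plan([(.5997,-.2935,.152,84.2,4)],g=.5)
E
```

```text
t24.78 p[ 0.5991 -0.2875  0.1816] yaw84.01 q6 70.4 w42.5 z[-0.001 -0.   ] f[ 0.6  0.6 -0. ] tq[-0.022  0.069 -0.014]
0 [228, 224, 190, 144, 103, 76, 58, 50, 49, 60, 71, 77, 81, 98, 128, 155, 168, 171, 171, 171]
now [77, 77, 77, 77, 78, 78, 80, 92, 114, 150, 192, 224, 226, 201, 167, 139, 128, 124, 115, 102]
t24.83 p[ 0.5993 -0.2857  0.1814] yaw84.07 q6 70.4 w42.6 z[-0.001  0.002] f[-0.5  0.5  0. ] tq[ 0.043  0.039 -0.003]
[[0.5,-2,0,7,0,0,-0.0],[0.5,-2,1,8,0,0,-0.1],[0.5,-2,0,7,0,0,0.0],[0.5,-2,0,7,0,0,-0.0]]
end [ 599.5 -293.8  152.4] 84.17
```

Call:
move_arm:
  deltas:
    - [0.5,-2,0,7,0,0,0]
    - [0.5,-2,1,8,0,0,0]
    - [0.5,-2,0,7,0,0,0]
    - [0.5,-2,0,7,0,0,0]
    - [0.5,0,0,0,0,0,0]
    - [0.33,0,0,0,0,0,0]
    - [0.2,0,0,0,0,0,0]
    - [0.2,0,0,0,0,0,0]
    - [0.2,0,0,0,0,0,0]
    - [0.2,0,0,0,0,0,0]

```text
clock: 25.67
eef_pos: [0.6, -0.2928, 0.1533]
tool_rot: [0.742, 0.67, 0.0, -0.0]
ft_force: [0.8, 0.3, -2.2]
grip_width: 0.0208
grasp_force: 58.8
```

```bash
python3 sh.py
```

```text
t25.67 p[ 0.6    -0.2928  0.1533] yaw84.20 q6 69.8 w20.8 z[-0.  0.] f[ 0.8  0.3 -2.2] tq[0.034 0.02  0.055]
0 [228, 224, 190, 144, 103, 76, 58, 50, 49, 60, 71, 77, 81, 98, 128, 155, 168, 171, 171, 171]
now [77, 76, 77, 77, 77, 78, 79, 90, 113, 151, 194, 225, 225, 198, 162, 136, 127, 127, 121, 107]
```

Bow at 103 mm, unmoved by the grasp. I'll shift the whole lock 2 mm back from the staple, then lift slowly.

Call:
move_arm:
  deltas:
    - [0.2,-1,0,0,0,0,0]
    - [0.2,-1,0,0,0,0,0]
    - [0.2,0,0,-2,0,0,0]
    - [0.2,0,0,-3,0,0,0]
    - [0.2,0,0,-3,0,0,0]
    - [0.2,0,0,-4,0,0,0]
    - [0.2,0,0,0,0,0,0]

```text
clock: 26.3
eef_pos: [0.6002, -0.2952, 0.1664]
tool_rot: [0.742, 0.67, 0.0, 0.001]
ft_force: [-1.1, 0.6, -3.9]
grip_width: 0.0207
grasp_force: 58.9
```

```bash
python3 sh.py
```

```text
t26.30 p[ 0.6002 -0.2952  0.1664] yaw84.19 q6 69.6 w20.7 z[ 0.001 -0.001] f[-1.1  0.6 -3.9] tq[ 0.06   0.167 -0.088]
0 [228, 224, 190, 144, 103, 76, 58, 50, 49, 60, 71, 77, 81, 98, 128, 155, 168, 171, 171, 171]
now [143, 185, 215, 224, 202, 160, 115, 84, 73, 72, 71, 68, 71, 79, 94, 101, 101, 94, 98, 119]
```

The force is -3.9 N, which is the lock's own weight, so it comes free. Lifting to 100 mm.

Call:
move_arm:
  deltas:
    - [0.2,0,0,-6,0,0,0]
    - [0.2,0,0,-12,0,0,0]
    - [0.2,0,0,-12,0,0,0]
    - [0.2,0,0,-12,0,0,0]
    - [0.2,0,0,-12,0,0,0]
    - [0.2,0,0,-12,0,0,0]
    - [0.2,0,0,-12,0,0,0]
    - [0.2,0,0,-8,0,0,0]
    - [0.2,0,0,0,0,0,0]
    - [0.2,0,0,0,0,0,0]

```text
clock: 27.18
eef_pos: [0.6001, -0.2951, 0.2518]
tool_rot: [0.742, 0.67, 0.0, 0.001]
ft_force: [0.2, 0.5, -4.5]
grip_width: 0.0207
grasp_force: 59.0
```

Call:
move_arm:
  deltas:
    - [0.2,0,0,0,0,0,0]
    - [0.2,0,0,0,0,0,0]
    - [0.2,0,0,0,0,0,0]
    - [0.2,0,0,0,0,0,0]

```text
clock: 27.52
eef_pos: [0.5996, -0.2948, 0.2505]
tool_rot: [0.742, 0.67, -0.0, -0.001]
ft_force: [-0.6, 0.8, -4.0]
grip_width: 0.0208
grasp_force: 59.0
```

Run:
```python
from h import *
import cv2
st()
s=bot.camera("scene")
cv2.imwrite("pics/g5.png",cv2.resize(s[100:220,200:360],(800,600),interpolation=cv2.INTER_CUBIC))
```

```text
t27.52 p[ 0.5996 -0.2948  0.2505] yaw84.19 q6 69.6 w20.8 z[-0.001  0.001] f[-0.6  0.8 -4. ] tq[-0.103  0.066 -0.019]
```

View pics/g5.png

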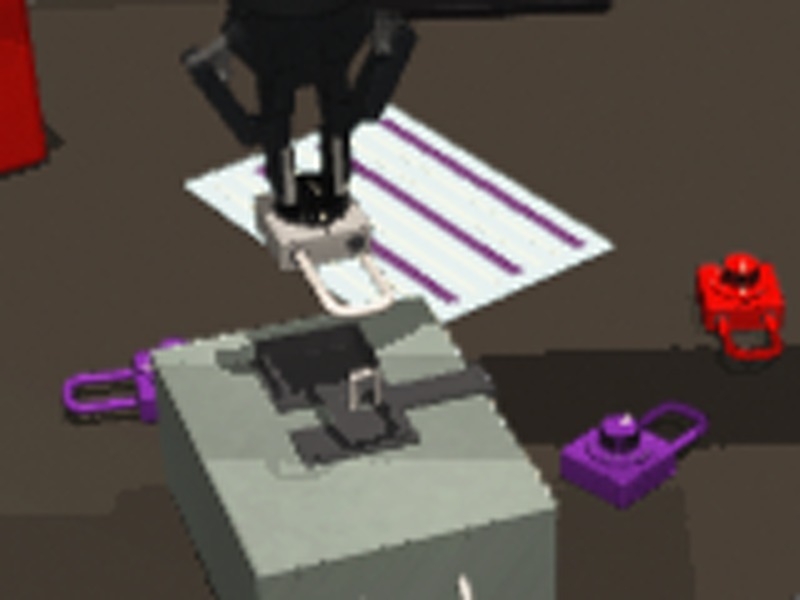

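The open lock hangs level under the gripper at (315,240), clear of the empty staple at (365,385), about 97 mm up. The short leg is out of the body. Handing in.

```bash
python3 -c "
from workcell import bot
print(bot.job_done())"
```

```text
the job is handed in; nothing more can be done
None
```

I squeezed the scanner's trigger to its stop and released it, turned the dial until it clicked, and pulled the shackle to its stop. The job is handed in with the gripper holding the open lock still about 97 mm above its place (27.5 s used); I saw nothing else on the bench disturbed, though I did not check each loose item afterwards.

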